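# Stand the leaning jar midway between the glue pot and the varnish jar

### The job

Take the clear glass jar out of its sloping wooden rest and stand it upright on the grey wool mat midway between the glue pot and the amber varnish jar that stand there, so that the three stand in one straight row with the clear jar in the middle. Set it down, do not drop it, and leave the pot, the varnish jar and everything else where they are.

Things in the scene. Friction and masses are not known exactly. Their poses are not given: they have to be found in the camera images.
- jar_mid (a point): Centre of the clear glass jar with a yellow-brown cap and pale contents: 52 mm in diameter, 102 mm tall, 0.11 to 0.2 kg, straight-sided to about 75 mm up, cap 43 mm wide. This point lies on its axis, 51 mm above its foot; z is its axis, towards the cap. It starts leaning in the rest, axis 35 degrees (0.61 rad) from vertical, cap towards the robot and to its left.
- rest_pocket (a point): Sloping jar rest of pale wood, fixed, foot 125 x 98 mm, carrying a tilted open pocket. This point: middle of the pocket's floor, 48 mm above the bench, where the jar's foot stands. Site level: -x is the side to which it leans. Measured up the jar's axis, side cheeks (at +-y, 2 mm from the jar) reach 25 mm, the wall under the jar 50 mm; the upper side is open. Draw the jar out along its axis.
- pot_mid (a point): Centre (40 mm above its foot) of the blue-green enamel glue pot with a lid knob: 80 mm in diameter, 81 mm tall, standing upright and loose on the wool mat (flat, rigid, its top 6 mm above the bench) at one end of the row. Its y axis lies along the line between the pot and the varnish jar. Which of the two stands on the left changes.
- varnish_mid (a point): Centre (43 mm above its foot) of the amber varnish jar with a black cap: 56 mm in diameter, 87 mm tall, standing upright and loose on the mat at the other end of the row, 220 mm from the pot, centre to centre (a similar pair of jars by the back wall is not meant). The mat between them is free.
- rosin: Bystander: brown round cake of rosin, 43 mm in diameter, 16 mm high, loose; origin under its centre.
- cork_block: Bystander: cork block 45 x 70 x 30 mm, loose; origin under its centre.
- beeswax: Bystander: yellow lump of wax 30 x 50 x 22 mm, loose; origin under its centre.
Not all that is in view belongs to the job. What is shaped like the part that bears pot_mid but pink is not meant.

How it is judged:
At the end, for the whole second after the job is handed in: The clear jar stands upright (within 3 degrees) and at rest on the mat, its centre within 15 mm of the line through the pot and the varnish jar and under 125 mm from each of them (220 mm apart), that is within about 15 mm of midway (horizontal distance between jar_mid and pot_mid below 0.125 m and horizontal distance between jar_mid and varnish_mid below 0.125 m and x of jar_mid in the frame of pot_mid between -0.015 and 0.015 m and angle between jar_mid's own z axis and vertical below 0.06 rad and height (world z) of jar_mid between 0.053 and 0.061 m and linear speed of spirit_jar below 0.01 m/s); the robot touches nothing.
It fails at once if the clear jar is dropped, thrown or tipped over (moves faster than 0.4 m/s out of the fingers) (linear speed of spirit_jar above 0.4 m/s and contact force between spirit_jar and the fingers below 0.05 N).
It fails at once if the glue pot or the varnish jar is shifted more than 12 mm (distance of any of pot_mid, varnish_mid from where it was at the start of the episode above 0.012 m).
It fails at once if the rosin, the cork block or the wax is shifted more than 20 mm (distance of any of rosin, cork_block, beeswax from where it was at the start of the episode above 0.02 m).
It also fails if it takes over 35 s, if anything falls off the work surface, if the arm or the gripper's body presses on something with over 40 N, if the wrist force passes 120 N, or if a joint passes its speed limit or range.

### The arm

A 6-joint arm with a two-finger parallel gripper is mounted at the origin on a cart in front of the work surface, level with it; the furniture and walls round the work are solid. World frame = base frame: x ahead of the robot, y to its left, z up, the work surface at z = 0. Lengths are in m, angles in rad, forces in N, time in s.
With the tool pointing down it reaches from about 0.275 to 1 m from the base axis. Payload 8.4 kg.
Tool frame: the origin (TCP) lies midway between the tips of the shut fingers; the grasp point (between the pads) lies 19 mm behind it; z points along the fingers, y is the direction in which the jaws open and shut (so a half turn about z gives the same grasp; the last joint's range is limited). The gripper opens to 85 mm and grips with 20 to 120 N. Pads are 22 mm wide; open, the fingers measure 114 mm over their backs; the gripper's body (76 mm by 85 mm) begins 54 mm behind the grasp point. The pads swing forward as they close: fully open they stand 13 mm farther back than shut.
Start: joints at [1.211, 0.353, 1.633, -0, 1.155, -0.002], TCP at [0.219, 0.585, 0.231] pointing down, gripper open.
Joint ranges: [-2.63, 2.63], [-0.92, 2.1], [0.06, 2.66], [-1.3, 4.44], [0, 2.69], [-3.02, 3.02]. Speed limits (rad/s): [2.22, 2.22, 2.79, 3.14, 3.14, 3.14].

### API

Orientations are given as a unit quaternion [w, x, y, z].
In Python, from bench import bot gives the robot as it stands.
- The arm moves only by the shell command python3 -m inch 'ROWS' [FORCE]. ROWS is JSON, a list of rows, each a list of 7 numbers: the shift along the tool's x, y, z in m, then the turn, a rotation vector about the tool's x, y, z in degrees, then the closure in counts, from 0 (fully open) to 255 (shut). A call has 1 to 12 rows; each row shifts and turns the commanded pose from where the row before left it, along the tool's axes as they then stand; what a row does not reach is not made up. A row lasts 1/8 s, in which the tool goes at most 62.5 mm and 10.7 degrees, less where a joint would pass 70% of its speed; a pose out of reach is approached as far as the arm can. A call with a gripper value outside its range is refused whole. The fingers move at their own pace and stop on an object; FORCE is the grip in N (left out, the last holds). Time passes only in rows, so rows that do not move let the fingers close. It gives the time, the measured TCP pose, the force and the opening at its end, in the units of the state.
- bot.read_state(): the state, without advancing time (a new reading comes with each control period).
- bot.snapshot(name): name is "scene" or "top"; returns a dict with "pixels" (400x640x3 uint8, red, green, blue), "fov_y" (degrees; the focal length in pixels is half the picture's height over the tangent of half this angle, whatever the lens; pixels are square), "cx", "cy" (the principal point, pixels), "R" (3x3) and "t" (3): a world point X has camera coordinates R X + t. Camera axes: x right, y down, z forward; pixel columns grow to the right and rows downward; lengths in m; the calibration is good to about 2 mm. A picture is of the moment at which its call begins. There is no depth.
- bot.hand_in(): hands the job in, once; it reports no verdict.
The state is a dict: "clock": time; "joint_positions": joint angles; "qvel": joint speeds; "tau": joint torques, N m; "eef_pos": TCP position; "tool_rot": TCP orientation; "contact_force": force on the tool from outside, world axes, zero at the start; "ft_torque": the same for the moment, N m; "finger_gap": finger opening in m.
Only numpy, scipy, OpenCV 4.12 (cv2) and the standard library are available. Lean on these libraries where they do the work, as an engineer would, in place of code of your own. Each camera call takes 0.05 s, during which the arm holds its last target.

## Working session

There is one attempt and no reset: what is moved stays moved. The work goes in short steps, Python scripts to look and compute and a shell command to move; the robot and the scene stay as the last step left them, time stands still between calls to the robot, and variables do not carry over. Pictures are saved under pics/ and viewed, and the job is handed in when it is done.

```bash
ls; mkdir -p pics
python3 - <<'E'
from bench import bot
import cv2,pickle
for n in("scene","top"):
    s=bot.snapshot(n); pickle.dump(s,open(n+".pkl","wb"))
    cv2.imwrite(f"pics/{n}0.png",s["pixels"][:,:,::-1]); print(n,s["fov_y"],s["cx"],s["cy"],s["R"],s["t"],[k for k in s])
print(bot.read_state())
E
```

```text
pics
scene 57.84496093942448 318.61614080909663 199.92655517107283 [[ 0.99181399  0.12608749 -0.02017326]
 [ 0.0658179  -0.64018729 -0.76539417]
 [-0.10942129  0.75780088 -0.64324552]] [-0.53266118  0.16710822  0.82213205] ['pixels', 'fov_y', 'cx', 'cy', 'R', 't']
top 55.90526159801587 317.6500782082952 196.40222772105915 [[ 0.01531151 -0.9995216   0.02687229]
 [-0.98649199 -0.01948468 -0.16264654]
 [ 0.16309233 -0.02401894 -0.9863184 ]] [0.1823445  0.48923793 0.96846234] ['pixels', 'fov_y', 'cx', 'cy', 'R', 't']
{'clock': 0.1, 'joint_positions': array([ 1.21057934e+00,  3.53613574e-01,  1.63404846e+00,  3.93027560e-06,
        1.15522071e+00, -2.39397644e-03]), 'qvel': array([-0.00032558, -0.00280521, -0.00371929,  0.00105946,  0.00079662,
       -0.00060845]), 'tau': array([ 3.85716903e-04, -6.06357694e+01, -3.42817533e+01,  1.55507946e-04,
        4.14792841e-03,  1.56423414e-05]), 'eef_pos': array([0.21874123, 0.58501279, 0.23061994]), 'tool_rot': array([-1.18078673e-04,  1.77959304e-01,  9.84037637e-01, -6.34149433e-04]), 'contact_force': array([ 0.29271723, -0.06717672, -0.85983794]), 'ft_torque': array([-0.0320444 ,  0.01930802, -0.00341493]), 'finger_gap': 0.08548099332514536}
```

View pics/scene0.png

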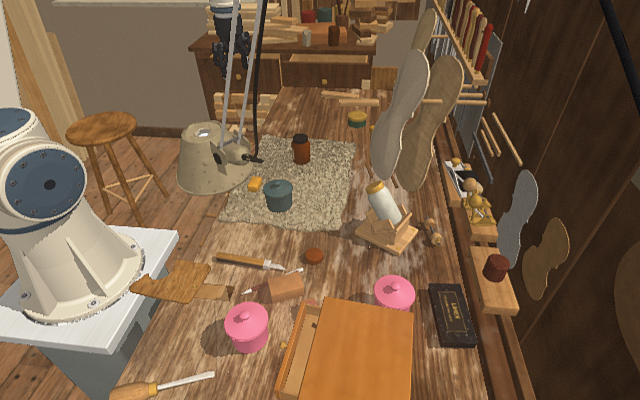

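View pics/top0.png

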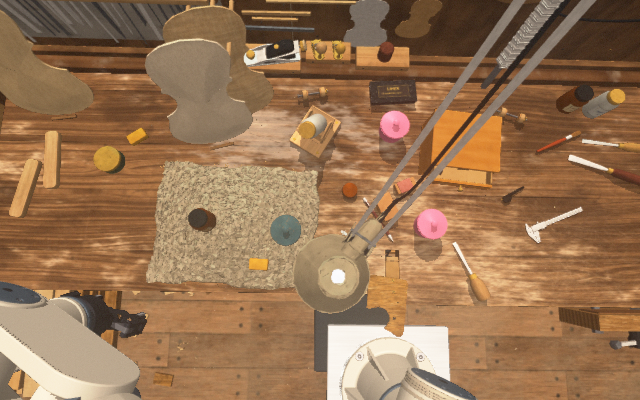

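Run:
```python
import cv2
a=cv2.imread("pics/scene0.png");b=cv2.imread("pics/top0.png")
c=[cv2.resize(a[170:270,330:450],(480,400),interpolation=2)];cv2.imwrite("pics/c1.png",c[0])
cv2.imwrite("pics/c2.png",cv2.resize(b[85:185,265:365],(600,600),interpolation=2))
cv2.imwrite("pics/c3.png",cv2.resize(a[110:230,160:360],(800,480),interpolation=2))
cv2.imwrite("pics/c4.png",cv2.resize(b[180:330,180:380],(800,600),interpolation=2))
```

```text
(no output)
```

View pics/c1.png

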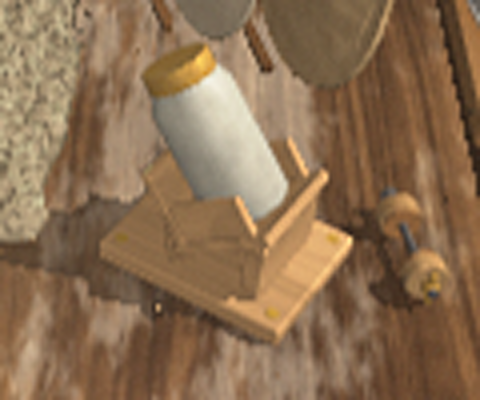

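View pics/c2.png

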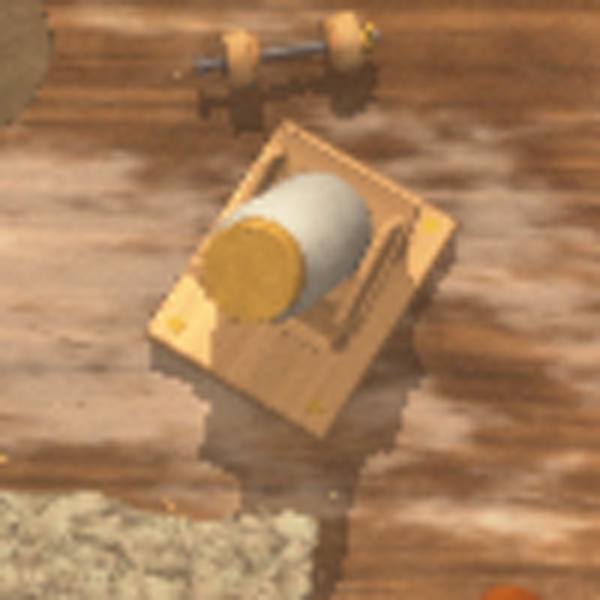

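View pics/c3.png

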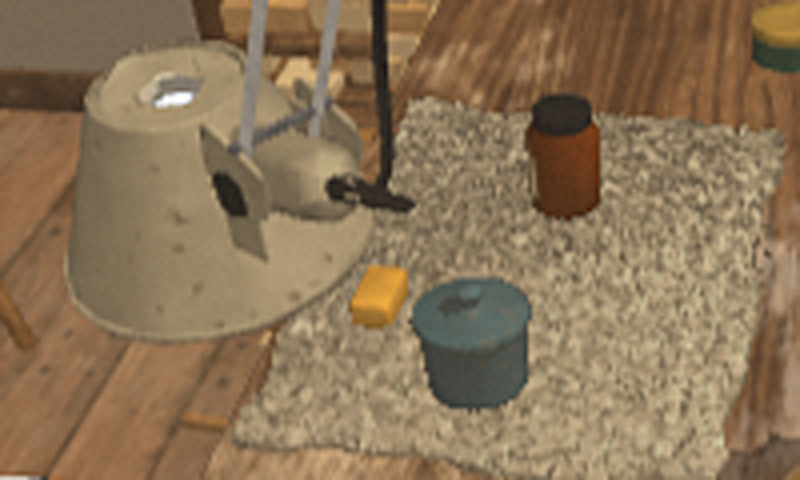

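View pics/c4.png

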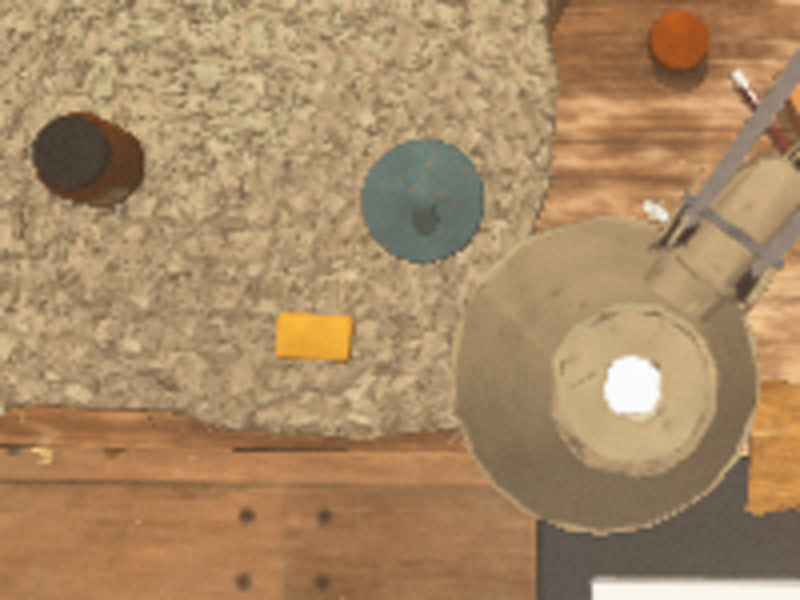

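```bash
cat > h.py <<'E'
import numpy as np,pickle
C={n:pickle.load(open(n+".pkl","rb")) for n in("scene","top")}
def ray(n,uv):
    s=C[n];f=200/np.tan(np.radians(s["fov_y"])/2)
    d=np.array([(uv[0]-s["cx"])/f,(uv[1]-s["cy"])/f,1]);R=np.array(s["R"]);t=np.array(s["t"])
    d=R.T@d; return -R.T@t,d/np.linalg.norm(d)
def tri(a,b):
    (o1,d1),(o2,d2)=ray("scene",a),ray("top",b)
    k=np.linalg.lstsq(np.c_[d1,-d2],o2-o1,rcond=None)[0];p,q=o1+k[0]*d1,o2+k[1]*d2
    return (p+q)/2,np.linalg.norm(p-q)
def atz(n,uv,z):
    o,d=ray(n,uv);return o+d*(z-o[2])/d[2]
def proj(n,X):
    s=C[n];f=200/np.tan(np.radians(s["fov_y"])/2);c=np.array(s["R"])@X+np.array(s["t"]);return np.array([s["cx"]+f*c[0]/c[2],s["cy"]+f*c[1]/c[2]])
E
python3 - <<'E'
import numpy as np
np.set_printoptions(precision=4,suppress=True)
from h import *
S=lambda x,y:(330+x/4,170+y/4);T=lambda x,y:(265+x/6,85+y/6)
S3=lambda x,y:(160+x/4,110+y/4);T4=lambda x,y:(180+x/4,180+y/4)
o=-.35
P={"cap":((S(178,63)),T(254,268)),"varcap":(S3(562,106),T4(72,152)),"potlid":(S3(472,310),T4(423,201)),
"lampopen":(S3(177,93),T4(633,385)),"lampjoint":(S3(270,130),T4(720,230)),"wax":(S3(385,280),T4(313,330))}
for k,(a,b) in P.items(): print(k,*tri(a,b))
print("var@.093",atz("scene",P["varcap"][0],.093),atz("top",P["varcap"][1],.093))
print("pot@.075",atz("scene",P["potlid"][0],.072),atz("top",P["potlid"][1],.072))
# rest base corners: try z=.012
for n,f,l in(("top",T,[(287,122),(456,226),(322,435),(150,330)]),("scene",S,[(102,240),(280,330),(352,238)])):
    print(n,[atz(n,f(*p),.012) for p in l])
print("lamp rim at z", [ (z,atz("top",T4(460,380),z)[:2],atz("top",T4(605,530),z)[:2],atz("top",T4(600,217),z)[:2]) for z in(.3,.4,.5)])
print("base",proj("top",np.zeros(3)),proj("scene",np.zeros(3)))
E
```

```text
cap [0.6402 0.2217 0.1301] 0.0030491931601040623
varcap [0.4194 0.4884 0.0936] 0.005531829631817016
potlid [0.3946 0.2725 0.0659] 0.005023434053753684
lampopen [0.2907 0.1555 0.2871] 0.0036869211006425578
lampjoint [0.3606 0.1122 0.2966] 0.007041651106044451
wax [0.3125 0.3436 0.031 ] 0.005741287503055915
var@.093 [0.4216 0.4911 0.093 ] [0.4168 0.4876 0.093 ]
pot@.075 [0.3991 0.2661 0.072 ] [0.3918 0.2712 0.072 ]
top [array([0.753, 0.208, 0.012]), array([0.7033, 0.1273, 0.012 ]), array([0.6001, 0.1891, 0.012 ]), array([0.6488, 0.2702, 0.012 ])]
scene [array([0.6047, 0.1928, 0.012 ]), array([0.7101, 0.1302, 0.012 ]), array([0.7572, 0.2108, 0.012 ])]
lamp rim at z [(0.3, array([0.2908, 0.2379]), array([0.223 , 0.1685]), array([0.3689, 0.1723])), (0.4, array([0.295 , 0.2348]), array([0.2366, 0.1748]), array([0.3625, 0.1781])), (0.5, array([0.2993, 0.2316]), array([0.2501, 0.1812]), array([0.356, 0.184]))]
base [388.6131 386.799 ] [ 84.0991 273.5   ]
```

Run:
```python
import cv2
a=cv2.imread("pics/scene0.png");b=cv2.imread("pics/top0.png")
cv2.imwrite("pics/d1.png",cv2.resize(a[0:170,170:300],(459,600),interpolation=2))
cv2.imwrite("pics/d2.png",cv2.resize(b[0:300,300:640],(680,600),interpolation=2))
```

```text
(no output)
```

View pics/d1.png

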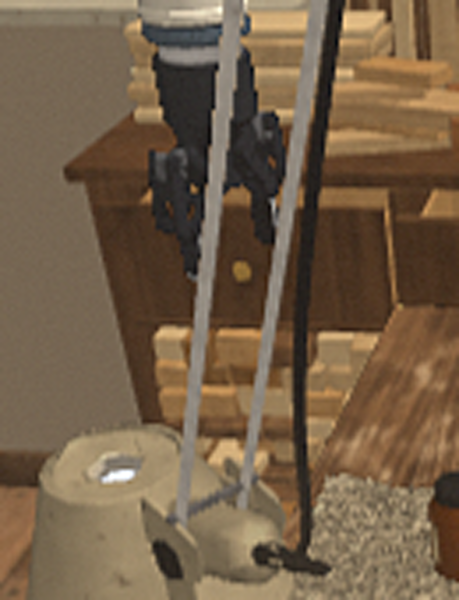

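View pics/d2.png

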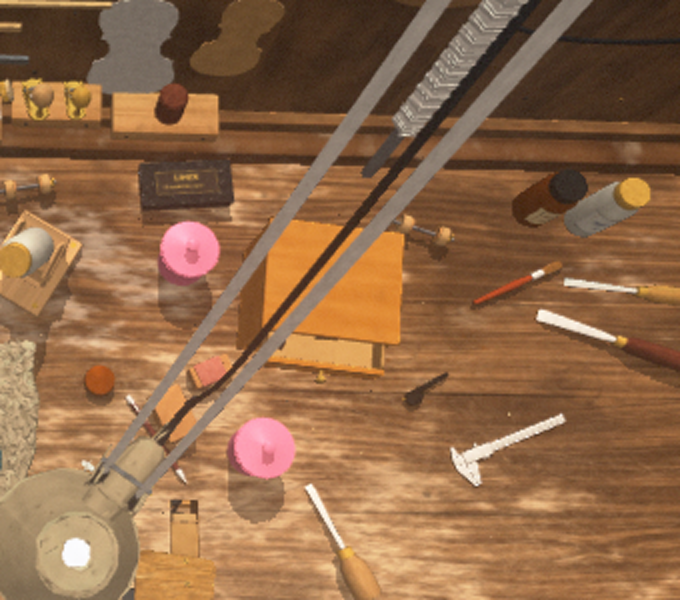

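Run:
```python
import numpy as np
np.set_printoptions(precision=3,suppress=True)
from h import *
S=lambda x,y:(170+x/3.53,y/3.53);T=lambda x,y:(300+x/2,y/2)
o1,a=ray("scene",S(243,505));_,b=ray("scene",S(318,0));n=np.cross(a,b)
for y in(465,350,250,150,50,0):
    x=105+(465-y)/465*335
    o,d=ray("top",T(x,y));k=((o1-o)@n)/(d@n);print(o+k*d)
```

```text
[0.374 0.128 0.29 ]
[0.444 0.092 0.498]
[0.48  0.073 0.607]
[0.505 0.06  0.682]
[0.524 0.051 0.737]
[0.531 0.047 0.759]
```

```bash
cat > ov.py <<'E'
import numpy as np,cv2
from h import *
def circ(c,ax,r):
    ax=ax/np.linalg.norm(ax);u=np.cross(ax,[0.3,1,0]);u/=np.linalg.norm(u);v=np.cross(ax,u)
    t=np.linspace(0,2*np.pi,60);return c+r*(np.outer(np.cos(t),u)+np.outer(np.sin(t),v))
def draw(n,rings,box,k,name,colr=(0,0,255)):
    im=np.ascontiguousarray(C[n]["pixels"][:,:,::-1]);x0,y0,x1,y1=box
    im=cv2.resize(im[y0:y1,x0:x1],None,fx=k,fy=k,interpolation=2)
    for r in rings:
        p=np.array([proj(n,X) for X in r]);p=((p+.5-[x0,y0])*k).astype(np.int32)
        cv2.polylines(im,[p],True,colr,1)
    cv2.imwrite(name,im);return im
E
python3 - <<'E'
from ov import *
a=np.array([-.4916,.2954,.819]);f=np.array([.6903,.1916,.048])
z=np.array([0,0,1.]);p=np.array([.3946,.2725,.006]);v=np.array([.4194,.4884,.006])
R=[circ(f+s*a,a,r) for s,r in((.005,.026),(.075,.026),(.102,.0215))]
M=[circ(p,z,.04),circ(p+.065*z,z,.04),circ(v,z,.028),circ(v+.06*z,z,.028),circ(v+.087*z,z,.02)]
i=draw("scene",R,(330,160,450,260),5,"pics/e1.png");j=draw("top",R,(265,85,365,185),5,"pics/e2.png")
cv2.imwrite("pics/e.png",np.hstack([cv2.resize(i,(400,333)),cv2.resize(j,(333,333))]))
i=draw("scene",M,(230,120,330,220),4,"pics/e1.png");j=draw("top",M,(180,180,320,280),4,"pics/e2.png")
cv2.imwrite("pics/e3.png",np.hstack([cv2.resize(i,(400,400)),cv2.resize(j,(400,286),interpolation=3) if 0 else cv2.copyMakeBorder(cv2.resize(j,(400,286)),0,114,0,0,0)]))
E
```

```text
(no output)
```

View pics/e.png

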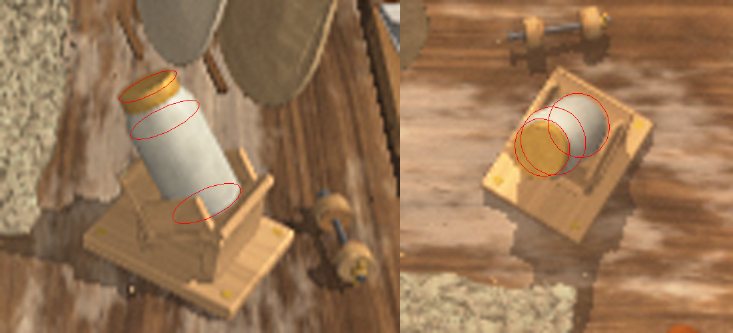

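View pics/e3.png

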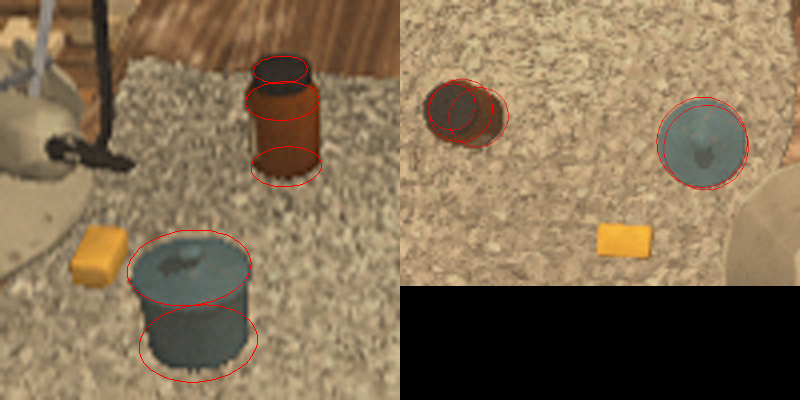

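Run:
```python
import numpy as np
np.set_printoptions(precision=3,suppress=True)
from h import *
from scipy.spatial.transform import Rotation as Ro
for a,b in(((385,182),(205,143)),((385,182),(235,130)),((372,160),(205,143)),((412,191),(270,95)),((425,50),(165,45))): print(*tri(a,b))
for u in((205,143),(252,110),(235,133),(272,95)):
  print(u,[atz("top",u,z)[:2] for z in(.02,.1,.2,.3)])
from bench import bot
s=bot.read_state();q=s["tool_rot"];R0=Ro.from_quat(np.r_[q[1:],q[0]]);print(R0.as_matrix())
a=np.array([-.4916,.2954,.819]);a/=np.linalg.norm(a);f=np.array([.6903,.1916,.048])
y=np.array([.515,.857,0]);y/=np.linalg.norm(y)
for sg in(1,-1):
    Y=sg*y;Z=-a;X=np.cross(Y,Z);R1=Ro.from_matrix(np.c_[X,Y,Z]);print(sg,R1.as_matrix(),(R0.inv()*R1).as_rotvec(degrees=True))
    d=f+.165*a-s["eef_pos"];print("shift world",d,"tool",R0.inv().apply(d))
```

```text
[ 0.681  0.541 -0.101] 0.022952869714467094
[ 0.682  0.43  -0.012] 0.0005907852097942817
[0.638 0.507 0.011] 0.005910207071155799
[0.755 0.325 0.047] 0.0193430991163872
[0.739 0.504 0.343] 0.016713187435726924
(205, 143) [array([0.632, 0.504]), array([0.607, 0.481]), array([0.577, 0.452]), array([0.546, 0.424])]
(252, 110) [array([0.731, 0.379]), array([0.699, 0.366]), array([0.658, 0.35 ]), array([0.618, 0.333])]
(235, 133) [array([0.663, 0.423]), array([0.636, 0.406]), array([0.602, 0.386]), array([0.568, 0.365])]
(272, 95) [array([0.777, 0.324]), array([0.741, 0.316]), array([0.696, 0.305]), array([0.651, 0.294])]
[[-0.937  0.35  -0.   ]
 [ 0.35   0.937 -0.001]
 [ 0.    -0.001 -1.   ]]
1 [[-0.702  0.515  0.492]
 [ 0.422  0.857 -0.295]
 [-0.574  0.    -0.819]] [  3.136 -34.897  10.195]
shift world [ 0.39  -0.345 -0.047] tool [-0.486 -0.186  0.048]
-1 [[ 0.702 -0.515  0.492]
 [-0.422 -0.857 -0.295]
 [ 0.574 -0.    -0.819]] [  51.085    4.59  -162.04 ]
shift world [ 0.39  -0.345 -0.047] tool [-0.486 -0.186  0.048]
```

```bash
python3 -m inch '[[0,0,0,0.8,-8.7,2.5,0],[0,0,0,0.8,-8.7,2.5,0],[0,0,0,0.8,-8.7,2.5,0],[0,0,0,0.8,-8.7,2.5,0],[-0.02,-0.005,0.017,0,0,0,0],[-0.03,-0.007,0.026,0,0,0,0],[-0.03,-0.007,0.026,0,0,0,0],[-0.03,-0.007,0.026,0,0,0,0],[-0.03,-0.007,0.026,0,0,0,0],[-0.03,-0.007,0.026,0,0,0,0],[-0.03,-0.007,0.026,0,0,0,0]]' 40
python3 - <<'E'
from bench import bot
import cv2,pickle
for n in("scene","top"):
    s=bot.snapshot(n); cv2.imwrite(f"pics/{n}1.png",s["pixels"][:,:,::-1])
s=bot.read_state();print(s["clock"],s["eef_pos"],s["tool_rot"],s["joint_positions"])
E
```

```text
clock: 1.48
eef_pos: [0.4213, 0.4092, 0.2035]
tool_rot: [0.289, 0.253, 0.92, -0.08]
contact_force: [0.8, 0.2, -0.1]
finger_gap: 0.085
1.575 [0.4221313  0.40705387 0.20326322] [ 0.28891123  0.25457686  0.91926125 -0.08172935] [ 1.10470061  0.36934651  1.83455232 -0.69282315  1.10606199  0.44784665]
```

Run:
```python
import cv2,numpy as np
a=cv2.imread("pics/scene1.png");b=cv2.imread("pics/top1.png")
cv2.imwrite("pics/both1.png",np.vstack([a[:300],b[:300]])[:, :])
```

```text
(no output)
```

View pics/both1.png

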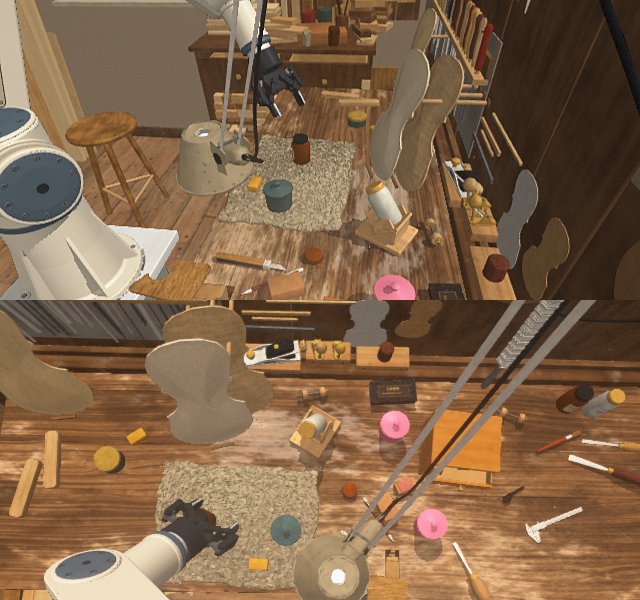

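```bash
cat > go.py <<'E'
import numpy as np
np.set_printoptions(precision=4,suppress=True)
from scipy.spatial.transform import Rotation as Ro
from bench import bot
a=np.array([-.4916,.2954,.819]);a/=np.linalg.norm(a);f=np.array([.6903,.1916,.048])
y=np.array([.515,.857,0]);y/=np.linalg.norm(y)
def rel(P,R1):
    s=bot.read_state();q=s["tool_rot"];R0=Ro.from_quat(np.r_[q[1:],q[0]])
    d=np.array(P)-s["eef_pos"]
    print(s["clock"],"pos",s["eef_pos"],"world",d,"tool0",R0.inv().apply(d),"tool1",R1.inv().apply(d),"turn",(R0.inv()*R1).as_rotvec(degrees=True),"j",s["joint_positions"],"F",s["contact_force"],"gap",s["finger_gap"])
RJ=Ro.from_matrix(np.c_[np.cross(y,-a),y,-a])
E
python3 -c "
from go import *
rel(f+.165*a,RJ)"
```

```text
1.575 pos [0.4221 0.4071 0.2033] world [ 0.187  -0.1667 -0.0201] tool0 [-0.1902 -0.0464  0.1576] tool1 [-0.1901 -0.0465  0.1577] turn [-0.1561 -0.0579  0.0935] j [ 1.1047  0.3693  1.8346 -0.6928  1.1061  0.4478] F [-0.9811  1.5346 -0.3585] gap 0.08521020195490239
```

```bash
python3 -m inch '[[-0.025,-0.006,0.021,0,0,0,0],[-0.03,-0.0075,0.025,0,0,0,0],[-0.03,-0.0075,0.025,0,0,0,0],[-0.03,-0.0075,0.025,0,0,0,0],[-0.03,-0.0075,0.025,0,0,0,0],[-0.025,-0.006,0.021,0,0,0,0],[-0.02,-0.0045,0.016,0,0,0,0],[0,0,0,0,0,0,0]]'
python3 - <<'E'
from go import *
import cv2
from h import C,proj
ims=[]
from bench import bot
for n in("scene","top"):
    s=bot.snapshot(n); ims.append(s["pixels"][:,:,::-1])
cv2.imwrite("pics/both2.png",np.vstack([ims[0][:300],ims[1][:300]]))
cv2.imwrite("pics/both2c.png",np.hstack([cv2.resize(ims[0][100:250,300:450],(400,400)),cv2.resize(ims[1][60:210,240:390],(400,400))]))
rel(f+.165*a,RJ)
E
```

```text
clock: 2.58
eef_pos: [0.6087, 0.2432, 0.1827]
tool_rot: [0.289, 0.254, 0.919, -0.081]
contact_force: [-0.2, 0.4, 0.6]
finger_gap: 0.0851
2.675 pos [0.6078 0.2444 0.1828] world [ 0.0014 -0.0041  0.0003] tool0 [-0.0029 -0.0028  0.0016] tool1 [-0.0029 -0.0028  0.0016] turn [ 0.0365 -0.1299  0.1464] j [ 0.6629  0.3828  1.8701 -0.8106  0.8273  0.1778] F [ 0.1691 -0.131   0.1774] gap 0.08540744508942819
```

View pics/both2.png

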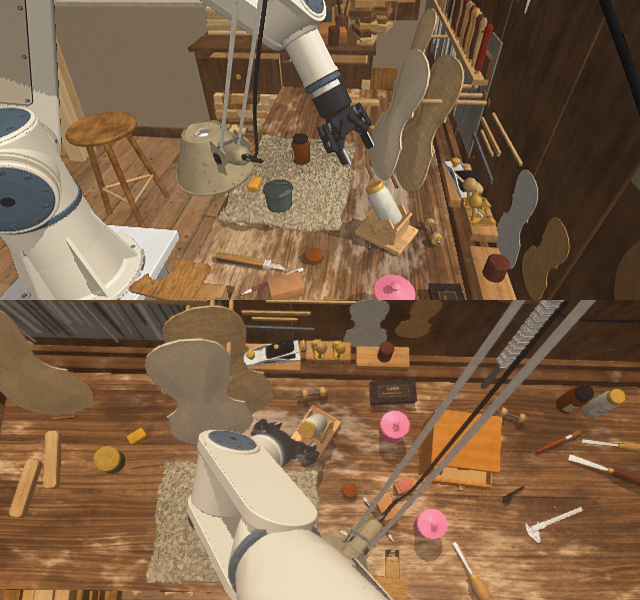

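View pics/both2c.png

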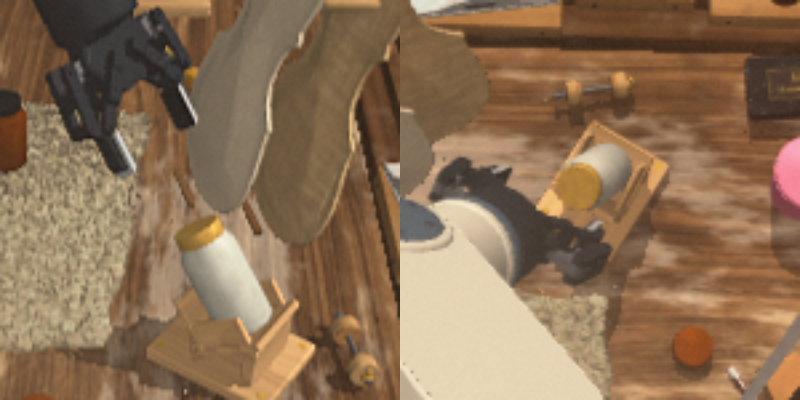

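```bash
python3 -m inch '[[-0.003,-0.003,0.01,0,0,0,0],[0,0,0.015,0,0,0,0],[0,0,0.018,0,0,0,0],[0,0,0.018,0,0,0,0],[0,0,0.018,0,0,0,0],[0,0,0.018,0,0,0,0],[0,0,0.015,0,0,0,0],[0,0,0.01,0,0,0,0],[0,0,0,0,0,0,0]]'
python3 - <<'E'
from go import *
import cv2
from bench import bot
ims=[]
for n in("scene","top"):
    s=bot.snapshot(n); ims.append(s["pixels"][:,:,::-1])
cv2.imwrite("pics/c5.png",np.hstack([cv2.resize(ims[0][130:250,320:440],(400,400)),cv2.resize(ims[1][60:180,260:380],(400,400))]))
rel(f+.045*a,RJ)
E
```

```text
clock: 3.8
eef_pos: [0.6686, 0.2039, 0.084]
tool_rot: [0.289, 0.254, 0.92, -0.081]
contact_force: [0.5, -0.0, -0.1]
finger_gap: 0.0858
3.9 pos [0.6687 0.2045 0.0849] world [-0.0005  0.0004 -0.0001] tool0 [ 0.0006  0.0001 -0.0003] tool1 [ 0.0006  0.0001 -0.0003] turn [ 0.0632 -0.0926  0.1601] j [ 0.5451  0.5613  1.8559 -0.9749  0.6576  0.2883] F [ 0.378  -0.1301  0.805 ] gap 0.08559317200369629
```

View pics/c5.png

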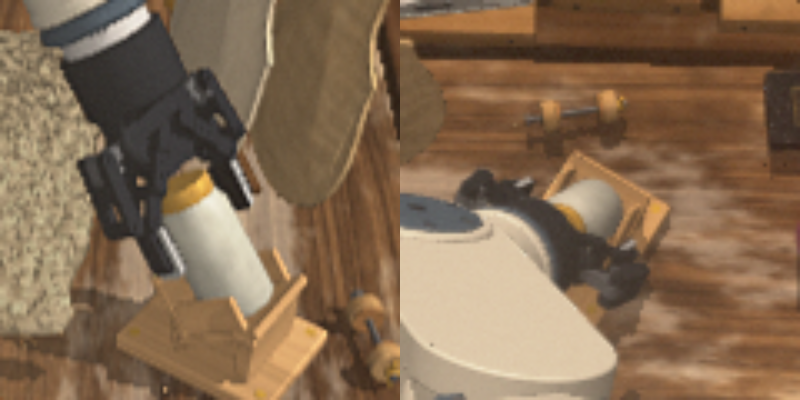

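```bash
python3 -m inch '[[0,0,0,0,0,0,60],[0,0,0,0,0,0,80],[0,0,0,0,0,0,100],[0,0,0,0,0,0,120],[0,0,0,0,0,0,140],[0,0,0,0,0,0,160],[0,0,0,0,0,0,160],[0,0,0,0,0,0,160]]' 35; python3 -c "
from go import *
rel(f+.045*a,RJ)"
```

```text
clock: 4.9
eef_pos: [0.6689, 0.2048, 0.0854]
tool_rot: [0.289, 0.253, 0.92, -0.08]
contact_force: [-3.2, 2.8, 5.4]
finger_gap: 0.0508
4.9 pos [0.6689 0.2048 0.0854] world [-0.0007  0.0001 -0.0005] tool0 [ 0.0008 -0.0003  0.0001] tool1 [ 0.0008 -0.0003  0.0001] turn [ 0.1063 -0.072   0.1515] j [ 0.5454  0.5608  1.8557 -0.975   0.6575  0.2885] F [-3.1536  2.8116  5.4331] gap 0.05082767929664706
```

```bash
python3 -m inch '[[0,0,-0.004,0,0,0,160],[0,0,-0.008,0,0,0,160],[0,0,-0.012,0,0,0,160],[0,0,-0.015,0,0,0,160],[0,0,-0.015,0,0,0,160],[0,0,-0.015,0,0,0,160],[0,0,-0.015,0,0,0,160],[0,0,-0.015,0,0,0,160],[0,0,-0.01,0,0,0,160],[0,0,0,0,0,0,160]]'
python3 - <<'E'
from go import *
import cv2
from bench import bot
ims=[]
for n in("scene","top"):
    s=bot.snapshot(n); ims.append(s["pixels"][:,:,::-1])
cv2.imwrite("pics/c6.png",np.hstack([cv2.resize(ims[0][90:230,310:450],(400,400)),cv2.resize(ims[1][60:200,240:380],(400,400))]))
rel(f+.154*a,RJ)
E
```

```text
clock: 6.15
eef_pos: [0.6152, 0.2369, 0.175]
tool_rot: [0.289, 0.253, 0.92, -0.08]
contact_force: [-1.0, -0.2, -1.4]
finger_gap: 0.0511
6.25 pos [0.6151 0.2363 0.1739] world [-0.0005  0.0008  0.0002] tool0 [ 0.0005  0.0004 -0.0007] tool1 [ 0.0005  0.0004 -0.0007] turn [ 0.0406 -0.106   0.1774] j [ 0.6436  0.3963  1.8742 -0.8261  0.8044  0.1814] F [ 0.0567  0.1365 -1.4881] gap 0.050997081664209194
```

View pics/c6.png

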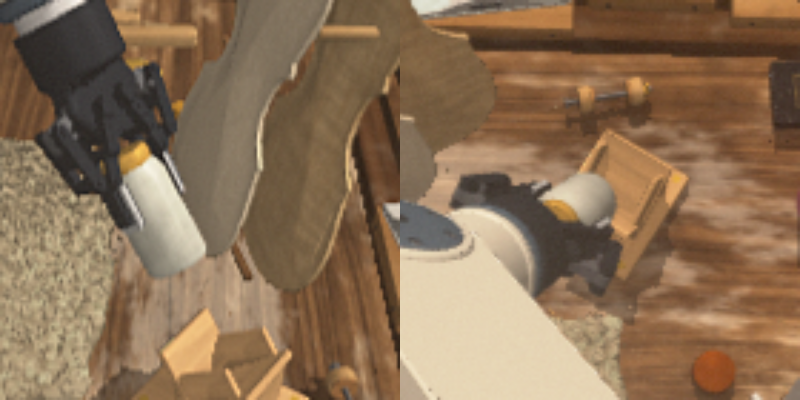

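```bash
cat >> go.py <<'E'
r=np.array([.0248,.2159]);r/=np.linalg.norm(r)
Y=np.array([r[1],-r[0],0]);Z=np.array([0,0,-1.]);RP=Ro.from_matrix(np.c_[np.cross(Y,Z),Y,Z])
E
python3 -c "
from go import *
rel([.407,.3805,.23],RP)"
```

```text
6.25 pos [0.6151 0.2363 0.1739] world [-0.2081  0.1442  0.0561] tool0 [ 0.175   0.0171 -0.1905] tool1 [ 0.1195 -0.2231 -0.0561] turn [19.9268 30.9783 63.6034] j [ 0.6436  0.3963  1.8742 -0.8261  0.8044  0.1814] F [ 0.0567  0.1365 -1.4881] gap 0.050997081664209194
```

```bash
python3 -m inch '[[0.01,0.001,-0.011,0,0,0,160],[0.02,0.002,-0.022,0,0,0,160],[0.025,0.0025,-0.027,0,0,0,160],[0.025,0.0025,-0.027,0,0,0,160],[0.025,0.0025,-0.027,0,0,0,160],[0.025,0.0025,-0.027,0,0,0,160],[0.025,0.0025,-0.027,0,0,0,160],[0.014,0.001,-0.015,0,0,0,160],[0.006,0.0005,-0.0075,0,0,0,160],[0,0,0,1.2,1.9,4,160],[0,0,0,2.2,3.5,7.2,160],[0,0,0,2.2,3.5,7.2,160]]'; python3 -c "
from go import *
rel([.407,.3805,.23],RP)"
```

```text
clock: 7.75
eef_pos: [0.4073, 0.3801, 0.2299]
tool_rot: [0.213, 0.418, 0.881, -0.058]
contact_force: [-0.6, -0.2, -1.6]
finger_gap: 0.051
7.75 pos [0.4073 0.3801 0.2299] world [-0.0003  0.0004  0.0001] tool0 [ 0.0004  0.0001 -0.0003] tool1 [ 0.0004 -0.0004 -0.0001] turn [14.2524 21.9108 44.9975] j [ 1.0125  0.2898  1.8077 -0.4817  1.1614  0.5492] F [-0.6468 -0.2014 -1.5757] gap 0.051000653749389606
```

```bash
python3 -m inch '[[0,0,0,2.2,3.5,7.2,160],[0,0,0,2.2,3.5,7.2,160],[0,0,0,2.2,3.5,7.2,160],[0,0,0,2.2,3.5,7.2,160],[0,0,0,2.2,3.5,7.2,160],[0,0,0,2.1,3.2,6.5,160],[0,0,0,1.1,1.3,2.5,160],[0,0,0,0,0,0,160]]'
python3 - <<'E'
from go import *
import cv2,pickle
from bench import bot
ims=[]
for n in("scene","top"):
    s=bot.snapshot(n); pickle.dump(s,open(n+"B.pkl","wb"));ims.append(s["pixels"][:,:,::-1])
cv2.imwrite("pics/c7.png",np.hstack([cv2.resize(ims[0][60:220,210:370],(400,400)),cv2.resize(ims[1][130:290,170:330],(400,400))]))
rel([.407,.3805,.13],RP)
E
```

```text
clock: 8.75
eef_pos: [0.4075, 0.3796, 0.23]
tool_rot: [-0.0, 0.744, 0.668, 0.001]
contact_force: [0.2, -0.3, -1.6]
finger_gap: 0.0509
8.85 pos [0.4071 0.3803 0.23  ] world [-0.0001  0.0002 -0.1   ] tool0 [-0.     -0.0003  0.1   ] tool1 [ 0.0002 -0.0001  0.1   ] turn [ 0.097  -0.1292  0.4275] j [0.7485 0.2477 1.7835 0.0002 1.1076 0.8554] F [ 0.3052 -0.3853 -0.7666] gap 0.05102399051274778
```

View pics/c7.png

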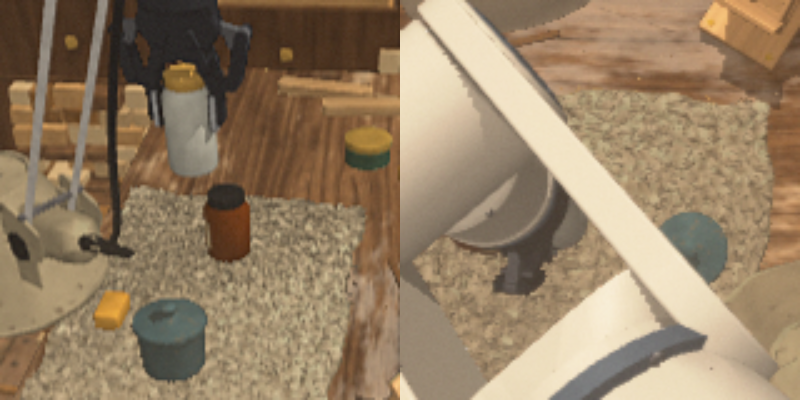

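Run:
```python
from ov import *
import ov,h,pickle
h.C["scene"]=pickle.load(open("sceneB.pkl","rb"))
z=np.array([0,0,1.]);f=np.array([.4071,.3803,.23-.0445])
draw("scene",[circ(f,z,.026),circ(f+.075*z,z,.026),circ(f+.09*z,z,.0215),circ(f+.102*z,z,.0215)],(240,70,340,150),6,"pics/f1.png")
```

```text
(no output)
```

View pics/f1.png

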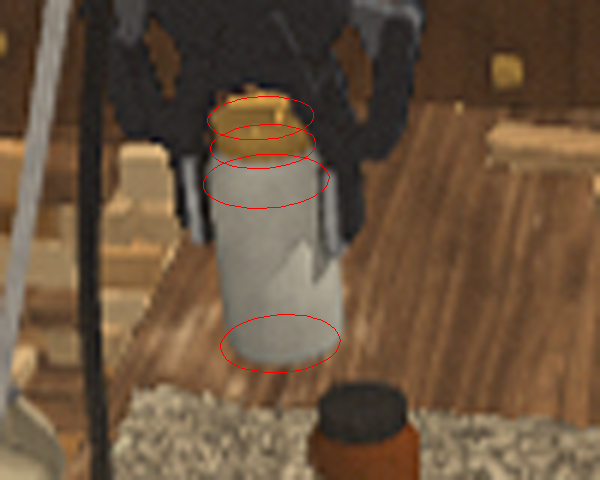

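```bash
python3 -m inch '[[0,0,0.008,0,0,0.4,160],[0,0,0.018,0,0,0,160],[0,0,0.022,0,0,0,160],[0,0,0.022,0,0,0,160],[0,0,0.022,0,0,0,160],[0,0,0.022,0,0,0,160],[0,0,0.02,0,0,0,160],[0,0,0.015,0,0,0,160],[0,0,0.012,0,0,0,160],[0,0,0.007,0,0,0,160],[0,0,0,0,0,0,160]]'
python3 - <<'E'
from go import *
import cv2,pickle
from bench import bot
s=bot.snapshot("scene"); pickle.dump(s,open("sceneB.pkl","wb"))
import h,ov
from ov import *
h.C["scene"]=s
z=np.array([0,0,1.]);f=np.array([.4071,.3803,.062-.0445])
draw("scene",[circ(f,z,.026)],(230,100,350,220),5,"pics/f2.png")
rel([.407,.3805,.0505],RP)
E
```

```text
clock: 10.22
eef_pos: [0.4072, 0.3809, 0.0619]
tool_rot: [-0.001, 0.747, 0.665, 0.001]
contact_force: [-0.4, 0.1, -1.2]
finger_gap: 0.0512
10.275 pos [0.4075 0.3811 0.0623] world [-0.0005 -0.0006 -0.0118] tool0 [-0.0007 -0.0004  0.0118] tool1 [-0.0007 -0.0004  0.0118] turn [ 0.0823 -0.2012 -0.0573] j [0.7486 0.4666 1.9074 0.0017 0.764  0.8627] F [-0.4933 -0.4814 -1.3401] gap 0.05143720758480416
```

View pics/f2.png

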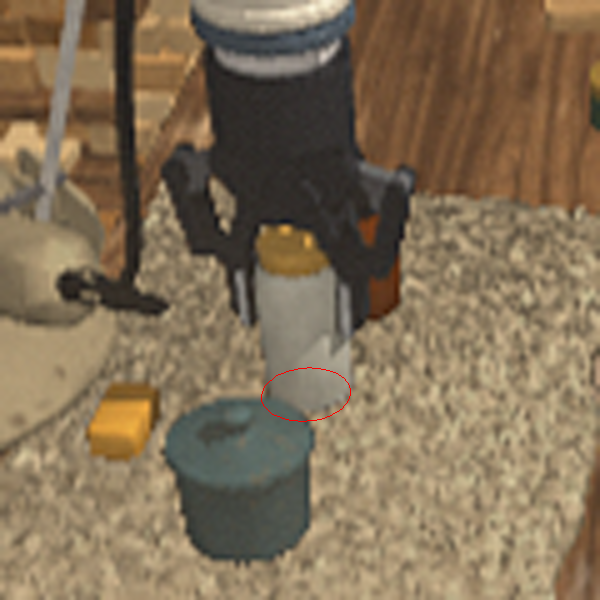

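```bash
python3 -m inch '[[0,0,0.003,0,0,0,160],[0,0,0.003,0,0,0,160],[0,0,0.002,0,0,0,160],[0,0,0,0,0,0,160]]'; python3 -m inch '[[0,0,0.0015,0,0,0,160],[0,0,0,0,0,0,160]]';python3 -m inch '[[0,0,0.0015,0,0,0,160],[0,0,0,0,0,0,160]]'
```

```text
clock: 10.78
eef_pos: [0.4073, 0.381, 0.0541]
tool_rot: [-0.001, 0.747, 0.665, 0.002]
contact_force: [-0.3, -0.8, -1.3]
finger_gap: 0.0512
clock: 11.02
eef_pos: [0.4073, 0.381, 0.0526]
tool_rot: [-0.001, 0.747, 0.665, 0.002]
contact_force: [0.2, 0.6, -1.8]
finger_gap: 0.051
clock: 11.28
eef_pos: [0.4073, 0.381, 0.0511]
tool_rot: [-0.001, 0.747, 0.665, 0.002]
contact_force: [-0.8, -0.1, -1.4]
finger_gap: 0.0509
```

```bash
python3 -m inch '[[0,0,0.001,0,0,0,160],[0,0,0,0,0,0,160]]'; python3 -m inch '[[0,0,0.001,0,0,0,160],[0,0,0,0,0,0,160]]'
```

```text
clock: 11.52
eef_pos: [0.4073, 0.381, 0.0501]
tool_rot: [-0.001, 0.747, 0.665, 0.002]
contact_force: [0.7, -0.4, -2.1]
finger_gap: 0.0508
clock: 11.78
eef_pos: [0.4075, 0.3812, 0.0497]
tool_rot: [-0.001, 0.747, 0.665, 0.002]
contact_force: [-0.3, -1.3, 5.5]
finger_gap: 0.0508
```

```bash
python3 -m inch '[[0,0,0,0,0,0,120],[0,0,0,0,0,0,105],[0,0,0,0,0,0,95],[0,0,0,0,0,0,80],[0,0,0,0,0,0,50],[0,0,0,0,0,0,20],[0,0,0,0,0,0,20]]' 20
python3 - <<'E'
from go import *
import cv2
from bench import bot
ims=[]
for n in("scene","top"):
    s=bot.snapshot(n); ims.append(s["pixels"][:,:,::-1])
cv2.imwrite("pics/c8.png",np.hstack([cv2.resize(ims[0][100:220,230:350],(400,400)),cv2.resize(ims[1][130:290,170:330],(400,400))]))
rel([.407,.3805,.0505],RP)
E
```

```text
clock: 12.65
eef_pos: [0.4073, 0.3811, 0.0492]
tool_rot: [-0.001, 0.747, 0.665, 0.002]
contact_force: [0.2, -0.5, 0.2]
finger_gap: 0.0785
12.75 pos [0.4073 0.381  0.0492] world [-0.0003 -0.0005  0.0013] tool0 [-0.0006 -0.0003 -0.0013] tool1 [-0.0006 -0.0003 -0.0013] turn [ 0.0704 -0.1871 -0.0543] j [0.7487 0.4873 1.913  0.0018 0.738  0.8627] F [ 0.3104  0.2472 -0.5039] gap 0.07898613053603863
```

View pics/c8.png

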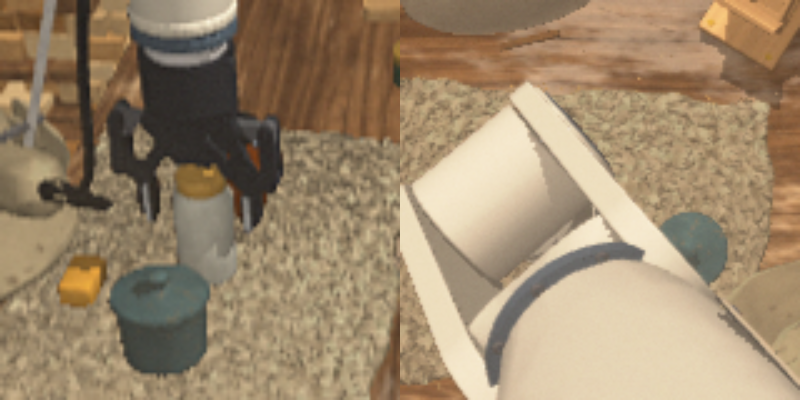

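```bash
python3 -m inch '[[0,0,-0.005,0,0,0,0],[0,0,-0.012,0,0,0,0],[0,0,-0.02,0,0,0,0],[0,0,-0.03,0,0,0,0],[0,0,-0.03,0,0,0,0],[0,0,-0.03,0,0,0,0],[0,0,-0.03,0,0,0,0],[0,0,-0.025,0,0,0,0],[0.02,0,-0.01,0,0,0,0],[0.03,0,0,0,0,0,0],[0.03,0,0,0,0,0,0],[0.03,0,0,0,0,0,0]]'; python3 -m inch '[[0.035,-0.01,0,0,0,0,0],[0.035,-0.02,0,0,0,0,0],[0.035,-0.02,0,0,0,0,0],[0.03,-0.02,0,0,0,0,0],[0.02,-0.01,0,0,0,0,0],[0,0,0,0,0,0,0]]'
python3 - <<'E'
import cv2,pickle,numpy as np
from bench import bot
ims=[]
for n in("scene","top"):
    s=bot.snapshot(n); pickle.dump(s,open(n+"E.pkl","wb"));ims.append(s["pixels"][:,:,::-1])
cv2.imwrite("pics/c9.png",np.hstack([cv2.resize(ims[0][110:220,235:345],(400,400),interpolation=2),cv2.resize(ims[1][160:290,180:310],(400,400),interpolation=2)]))
cv2.imwrite("pics/c10.png",np.vstack([ims[0][:300],ims[1][:300]]))
E
```

```text
clock: 14.25
eef_pos: [0.4197, 0.4906, 0.2427]
tool_rot: [-0.001, 0.747, 0.665, 0.002]
contact_force: [-0.1, -0.2, -0.4]
finger_gap: 0.0856
clock: 15.0
eef_pos: [0.3571, 0.654, 0.2425]
tool_rot: [-0.001, 0.746, 0.666, 0.002]
contact_force: [-0.4, -0.3, 0.2]
finger_gap: 0.0853
```

View pics/c9.png

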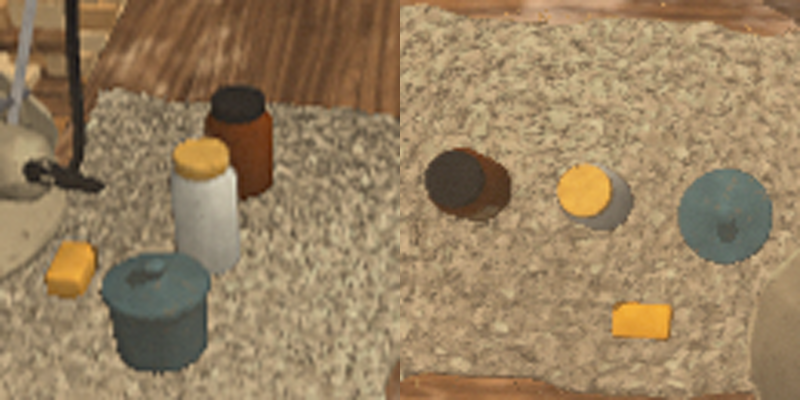

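View pics/c10.png

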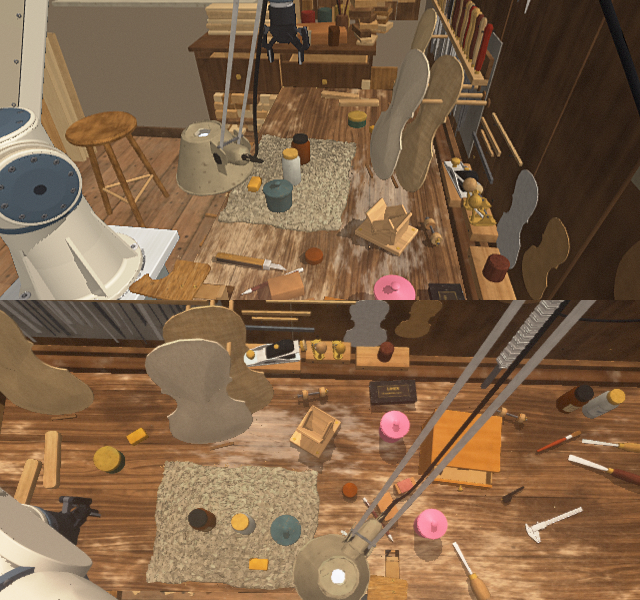

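Measuring the row from the top view alone, using the same kind of top-face feature on each object.

Run:
```python
import numpy as np
np.set_printoptions(precision=4,suppress=True)
from h import *
import pickle,h
k=130/400;T=lambda x,y:(180+(x-400)*k-.5,160+y*k-.5);K=110/400;S=lambda x,y:(235+x*K-.5,110+y*K-.5)
for n,F,p in(("top",T,((725,216),(584,190),(455,180))),("scene",S,((157,284),(202,150),(238,98)))):
    A,J,V=[atz(n,F(*q),z)[:2] for q,z in zip(p,(.072,.108,.093))]
    r=(V-A);L=np.linalg.norm(r);r/=L;d=J-A
    print(n,A,J,V,"L",L,"along",d@r,"off",d[0]*r[1]-d[1]*r[0],"to var",np.linalg.norm(J-V))
a,b=C["top"]["pixels"].astype(int),pickle.load(open("topE.pkl","rb"))["pixels"].astype(int)
df=abs(a-b).max(2)>60
print("changed px rosin/cork/pot/wax/varn:",[df[y0:y1,x0:x1].sum() for x0,y0,x1,y1 in((338,178,362,202),(360,185,400,225),(268,212,304,248),(245,255,272,273),(185,205,216,236))])
```

```text
top [0.3931 0.2728] [0.4091 0.3828] [0.4167 0.4892] L 0.21762117655265031 along 0.11107428376542018 off 0.003950585274033807 to var 0.10662010826584696
scene [0.3983 0.2656] [0.4105 0.3865] [0.4199 0.4912] L 0.22669095191317956 along 0.12151726788784631 off 0.0006257478895349815 to var 0.10517554550313442
changed px rosin/cork/pot/wax/varn: [np.int64(0), np.int64(0), np.int64(0), np.int64(7), np.int64(0)]
```

```bash
python3 -c "
from bench import bot
print(bot.hand_in()); s=bot.read_state();print(s['clock'],s['contact_force'])"
```

```text
the job is handed in; nothing more can be done
None
the job is handed in; nothing more can be done
```

The clear jar is standing upright on the mat between the glue pot and the varnish jar. I handed the job in just after 15 s on the robot's clock; no verdict is reported.

I gripped the jar across its straight side and drew it out along its axis. I then turned it upright over the row and lowered it in 1 mm steps until the wrist read about 5 N of contact. After that I opened the fingers, lifted straight up and moved the arm clear.

**Last checks:**
- **Position, top camera:** about 111 mm from the pot along the row, about 107 mm from the varnish jar, and about 4 mm off the line.
- **Position, scene camera:** 121 mm and 105 mm, and about 1 mm off the line. This disagrees with the top view by about 10 mm on the pot side. That view also made the pot-to-varnish distance 227 mm instead of 220, so I trusted the top view. Both readings are inside the 125 mm limit.
- **Upright:** the jar looks upright in both views, but I did not measure its tilt after release.
- **Other objects:** before-and-after top pictures show no change at the pot, varnish jar, rosin or cork block. At the wax, 7 pixels changed at one corner. I took this to be shadow and did not check further; nothing touched the wax.

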